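Key the dancer's turntable onto its drive pins

ROBOT

A 6-joint arm with a two-finger parallel gripper is mounted at the origin on the work surface. World frame = base frame: x ahead of the robot, y to its left, z up, the work surface at z = 0. Lengths are in m, angles in rad, forces in N, time in s.
With the tool pointing down it reaches from about 0.275 to 0.75 m from the base axis. Payload 10.2 kg.
Tool frame: the origin (TCP) lies between the finger pads; the fingertips stand 22 mm ahead of it and the grasp point (between the pads) lies 3 mm ahead of it; x points along the fingers, y is the direction in which the jaws open and shut, and the axes are right-handed (so a half turn about x gives the same grasp; the last joint's range is limited). The gripper opens to 85 mm and grips with 20 to 120 N. Pads are 22 mm wide; open, the fingers measure 114 mm over their backs; the gripper's body (76 mm by 85 mm) begins 54 mm behind the grasp point. The pads swing forward as they close: fully open they stand 13 mm farther back than shut.
Start: joints at [0.899, 0.313, 1.498, -0, 1.331, -0.223], TCP at [0.228, 0.473, 0.253] pointing down, gripper open.
Joint ranges: [-2.94, 2.94], [-0.97, 2.17], [0.19, 2.56], [-1.23, 4.37], [0.02, 3.11], [-2.88, 2.88]. Speed limits (rad/s): [2.39, 2.39, 3.01, 3.14, 3.14, 3.14].

INTERFACE

Orientations are given as a 3x3 rotation matrix whose columns are the frame's x, y, z axes.
In Python, from station import env gives the robot as it stands.
- The arm moves only by the shell command python3 -m crank 'ROWS' [FORCE]. ROWS is JSON, a list of rows, each an object of numbers: "gripper": the finger opening in mm, from 0 to 85.4; "dx", "dy", "dz": the shift along the tool's x, y, z in units of 50 mm (1.0 is 50 mm); "wx", "wy", "wz": the turn, a rotation vector about the tool's x, y, z in units of 6 degrees (1.0 is 6 degrees). In form: [{"gripper": .., "dx": .., "dy": .., "dz": .., "wx": .., "wy": .., "wz": ..}, ...]. A call has 1 to 5 rows; each row shifts and turns the pose as measured when the row begins, along the tool's axes as they then stand; what a row does not reach is not made up. A row lasts 1/8 s, in which the tool goes at most 62.5 mm and 10.7 degrees, less where a joint would pass 70% of its speed; a pose out of reach is approached as far as the arm can. A call is refused whole if a number of a shift passes 1 or a number of a turn 1, either way. A call with a gripper value outside its range is refused whole. The fingers move at their own pace and stop on an object; FORCE is the grip in N (left out, the last holds). Time passes only in rows, so rows that do not move let the fingers close. It gives the time, the measured TCP pose, the force and the opening at its end, in the units of the state.
- env.state(): the state, without advancing time (a new reading comes with each control period).
- env.capture(name): name is "scene" or "top"; returns a dict with "frame" (400x640x3 uint8, red, green, blue), "K" (3x3 intrinsics, pixels), "k1" (the pictures are not rectified: a ray, as slopes to the right and down, at radius r is drawn at 1 + k1 r^2 times it, then the intrinsics apply), "camera_from_world" (4x4, takes a point from world to camera coordinates). Camera axes: x right, y down, z forward; pixel columns grow to the right and rows downward; lengths in m; the calibration is good to about 2 mm. A picture is of the moment at which its call begins. There is no depth.
- env.finish_job(): hands the job in, once; it reports no verdict.
The state is a dict: "t": time; "joint_pos": joint angles; "qd": joint speeds; "tau": joint torques, N m; "tool_pos": TCP position; "eef_rot": TCP orientation; "force": force on the tool from outside, world axes, zero at the start; "ft_torque": the same for the moment, N m; "grip_width": opening from 0.0 (shut) to 1.0 (fully open).
Only numpy, scipy, OpenCV 4.12 (cv2) and the standard library are available. Lean on these libraries where they do the work, as an engineer would, in place of code of your own. Each camera call takes 0.05 s, during which the arm holds its last target.

TASK

The ivory-lacquered round turntable of the music box rides high on its two drive pins because the two notches in its rim are not over them. With a fingertip, turn the turntable by one of its brass dowels until each notch comes over a pin (either way round will do), then press it down on its middle until it sits fully home, and take the hand away. Do not pinch or lift the turntable or force it down, and leave everything else on the bench where it stands.

Things in the scene. Friction and masses are not known exactly. Their poses are not given: they have to be found in the camera images.
- base: the round dark lacquered music box base that carries the turntable, fixed to the bench; origin on the turning axis at bench level, x towards pin a. Base 192 mm across under the disc, 200 mm at its foot, held in a 228 mm cork ring; a small brass winding key sticks out 14 mm on the side of pin b, 26 mm above the bench
- turntable (a joint): turning angle of the turntable relative to the drive pins, rad: 0 when notch a is over pin a and notch b over pin b, pi when they are swapped (just as good); grows anticlockwise seen from above; turns without stops against light friction (0.02 N m, under 1 N at a dowel) and stays where it is left
- bush (a joint): how far the turntable has been pressed down its arbor, m: 0 as it rides high on the pins, 0.010 when fully home on the steel drive plate, negative if lifted. The bore is a snug fit: it does not fall by itself, about 3 to 5 N pushes it down; away from the notches the pins stop it at 0 (it gives 1 to 2 mm under a hard push)
- boss_top (a point): centre of the flat top of the brass boss in the middle of the turntable, on its turning axis. The turntable is a flat ivory-lacquered disc, 140 mm across, 12 mm thick; the boss is 20 mm across (its foot 25 mm) and stands 10 mm above the disc's top face. At the start the disc's top face is 72 mm above the bench, when home 62 mm
- notch_a (a point): point in the middle of one of the two equal notches of the turntable, level with the disc's top face, 71 mm from the turning axis. Each notch is cut in from the rim, 17 mm wide and 14 mm deep, through the whole thickness
- notch_b (a point): the same point of the other notch, straight across the turning axis from notch a
- pin_a (a point): top of one of two domed steel drive pins, 12 mm in diameter, that stand up 10 mm from a brass bar, 18 mm wide, let into the dark steel drive plate under the disc, opposite one another, 71 mm from the turning axis, so that about half of each peeps out beyond the disc's rim. They do not move here. Their domes guide the notches if they are up to 2 or 3 mm off
- pin_b (a point): top of the other drive pin, the same, straight across the turning axis from pin a
- dowel_a (a point): centre of the top of one of two upright brass dowels (for the piano) fixed in the turntable: 8 mm in diameter, standing 12 mm above the disc's top face, 47 mm from the turning axis, 140 degrees anticlockwise of notch a seen from above
- dowel_b (a point): centre of the top of the other dowel, the same size and radius, 140 degrees clockwise of notch a seen from above (80 degrees beyond dowel a)
- tin_piano: bystander: a tiny tin grand piano on three legs, 68 x 60 mm, 60 mm high, loose; origin under its middle, on the bench
- oil_bottle: bystander: a small amber glass oil bottle with black cap, 32 mm across, 55 mm high, loose; origin at the centre of its underside
- ballerina: bystander: a white porcelain ballerina figure, skirt 64 mm across, 118 mm high, loose; origin at the centre of its underside
- dome: bystander: a frosted glass dome, 174 mm across, 217 mm high, loose; origin at the centre of its underside
- crank_movement: bystander: a brass hand-crank music movement on a bedplate 60 x 95 mm, about 60 mm high with its crank, loose; origin under the middle of the bedplate
- screwdriver: bystander: a screwdriver lying on the bench, 150 mm long, loose
- small_hammer: bystander: a small hammer lying on the bench, 190 mm long, loose
Not all that is in view belongs to the job. What is shaped like the base but orange is not meant.

How it is judged:
At the end, for the whole second after the job is handed in: the turntable is pressed down its arbor by at least 8.5 of its 10 mm, with a notch around each pin (within 4 mm), at rest; every bystander is within 30 mm of where it stood (value of joint bush above 0.0085 m and horizontal distance between any of notch_a, notch_b and pin_a below 0.004 m and velocity of joint turntable between -0.05 and 0.05 rad/s and distance of each of tin_piano, oil_bottle, ballerina, dome, crank_movement, screwdriver, small_hammer from where it was at the start of the episode below 0.03 m); the robot touches nothing.
It fails at once if the turntable is lifted (more than 4 mm above where it rode on the pins) (value of joint bush below -0.004 m).
It fails at once if the turntable is forced: pressed by the fingers with more than 70 N (contact force between the fingers and turntable above 70 N).
It fails at once if something else on the bench (piano, oil bottle, ballerina, dome, crank movement, screwdriver, hammer) is moved more than 30 mm (distance of any of tin_piano, oil_bottle, ballerina, dome, crank_movement, screwdriver, small_hammer from where it was at the start of the episode above 0.03 m).
It also fails if it takes over 48 s, if anything falls off the work surface, if the arm or the gripper's body presses on something with over 40 N, if the wrist force passes 120 N, or if a joint passes its speed limit or range.

## Working session

There is one attempt and no reset: what is moved stays moved. The work goes in short steps, Python scripts to look and compute and a shell command to move; the robot and the scene stay as the last step left them, time stands still between calls to the robot, and variables do not carry over. Pictures are saved under pics/ and viewed, and the job is handed in when it is done.

```bash
ls; mkdir -p pics
python3 - <<'E'
from station import env
import cv2,numpy as np
s=env.state();print({k:np.round(v,3).tolist() for k,v in s.items()})
for n in("scene","top"):
    c=env.capture(n);cv2.imwrite(f"pics/{n}0.png",c["frame"][:,:,::-1]);print(n,c["K"],c["k1"],np.round(c["camera_from_world"],4))
E
```

```text
pics
{'t': 0.0, 'joint_pos': [0.899, 0.313, 1.498, 0.0, 1.331, -0.223], 'qd': [0.0, 0.001, 0.001, 0.0, -0.002, 0.001], 'tau': [0.001, -41.226, -25.975, -0.0, 0.004, 0.0], 'tool_pos': [0.228, 0.473, 0.253], 'eef_rot': [[-0.001, 0.434, 0.901], [-0.001, 0.901, -0.434], [-1.0, -0.001, -0.0]], 'force': [0.643, 0.338, -0.111], 'ft_torque': [0.014, -0.026, 0.032], 'grip_width': 1.006}
scene [[372.23176398   0.         326.35363726]
 [  0.         372.23176398 207.24663233]
 [  0.           0.           1.        ]] -0.07158875950675389 [[-0.793   0.6092  0.0039  0.3479]
 [ 0.3283  0.4326 -0.8397 -0.1034]
 [-0.5132 -0.6646 -0.5431  1.3839]
 [ 0.      0.      0.      1.    ]]
top [[485.74815063   0.         325.93140635]
 [  0.         485.74815063 198.70909875]
 [  0.           0.           1.        ]] -0.03451869611981753 [[ 0.0279 -0.9995 -0.0111  0.0073]
 [-0.9961 -0.0268 -0.084   0.4892]
 [ 0.0836  0.0134 -0.9964  1.4802]
 [ 0.      0.      0.      1.    ]]
```

View pics/scene0.png

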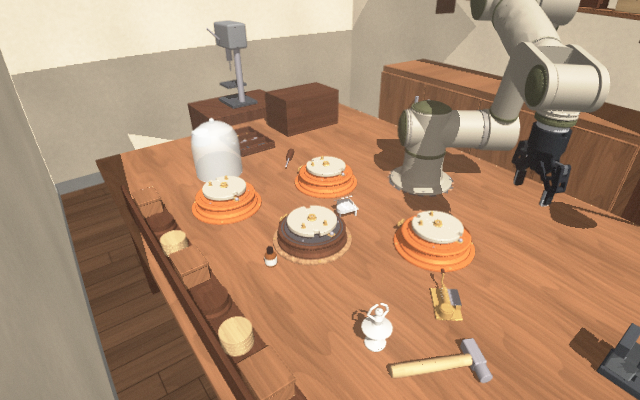

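View pics/top0.png

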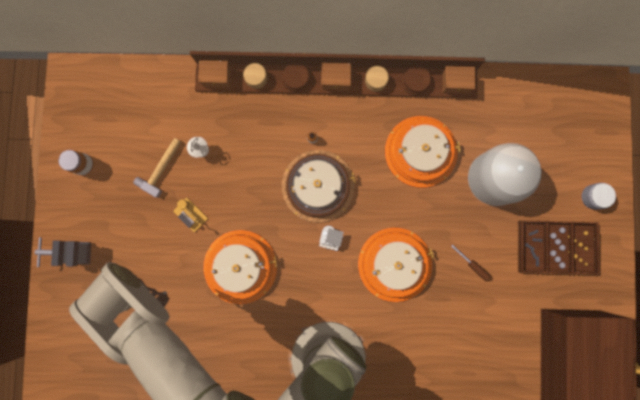

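The dark base is at about (318,184) in the top view and (312,230) in the scene view; the orange ones are decoys. I'll make rectified crops of its disc plane.

```bash
cat > h.py <<'E'
import numpy as np,cv2
from station import env
def proj(c,P):
    P=np.atleast_2d(P).astype(float);T=c["camera_from_world"];k=c["k1"]
    return cv2.projectPoints(P,cv2.Rodrigues(T[:3,:3])[0],T[:3,3],c["K"],np.array([k,0,0,0,0.]))[0][:,0]
def ray(c,uv,z):
    T=c["camera_from_world"];n=cv2.undistortPoints(np.array(uv,float).reshape(-1,1,2),c["K"],np.array([c["k1"],0,0,0,0.]))[:,0]
    d=np.c_[n,np.ones(len(n))]@T[:3,:3];o=-T[:3,:3].T@T[:3,3]
    return o+d*((z-o[2])/d[:,2])[:,None]
def rect(c,cx,cy,z,half=.12,N=560):
    # image: up=+x, left=+y
    s=2*half/N;v,u=np.mgrid[0:N,0:N]
    P=np.c_[(cx+half-(v+.5)*s).ravel(),(cy+half-(u+.5)*s).ravel(),np.full(N*N,z)]
    m=proj(c,P).astype(np.float32).reshape(N,N,2)
    return cv2.remap(c["frame"],m[...,0],m[...,1],cv2.INTER_CUBIC)
E
python3 - <<'E'
from h import *
c=env.capture("top");s=env.capture("scene")
print(ray(c,[[318,184]],.072),ray(s,[[312,221]],.072))
p=ray(c,[[318,184]],.072)[0]
for n,k in(("t",c),("s",s)):
    cv2.imwrite(f"pics/r{n}.png",rect(k,p[0],p[1],.072)[:,:,::-1])
E
```

```text
[[0.52799202 0.04490419 0.072     ]] [[0.53551573 0.06032551 0.072     ]]
```

View pics/rt.png

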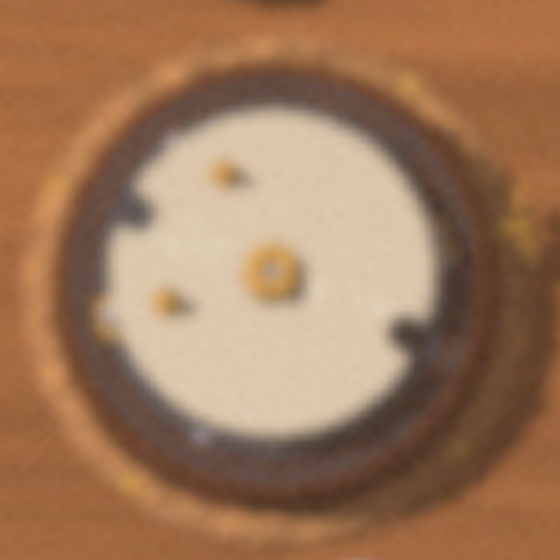

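View pics/rs.png

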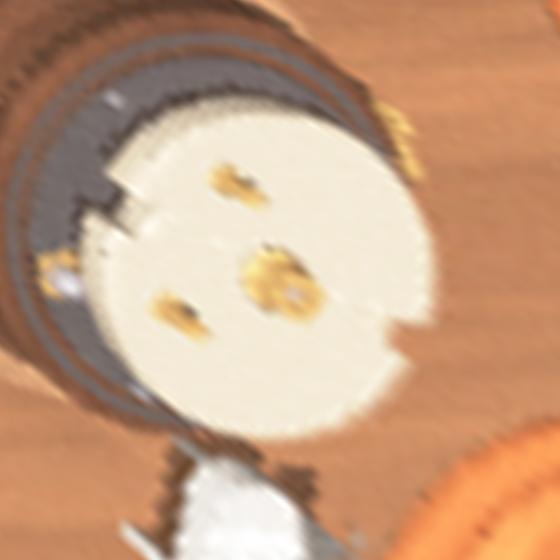

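Rectified top crop: the disc is centred near (272,272), with notches at (130,210) and (405,333), dowels at (222,173) and (165,302), and pin a with its bar at (108,320). The key is on the right, so the turn needed is about +40°. Next I'll measure it precisely.

```bash
cat > meas.py <<'E'
from h import *
from scipy.optimize import least_squares
def measure(c,p,z,name):
    half,N=.1,600;sc=2*half/N
    im=rect(c,p[0],p[1],z,half,N)
    hsv=cv2.cvtColor(im,cv2.COLOR_RGB2HSV)
    m=((hsv[...,1]<95)&(hsv[...,2]>125)).astype(np.uint8)*255
    n,l,st,ce=cv2.connectedComponentsWithStats(m)
    i=l[300,300] if l[300,300] else 1+np.argmax(st[1:,4])
    i=1+np.argmax(st[1:,4]); m=(l==i).astype(np.uint8)*255
    ct=max(cv2.findContours(m,cv2.RETR_EXTERNAL,cv2.CHAIN_APPROX_NONE)[0],key=len)[:,0].astype(float)
    W=np.c_[p[0]+half-(ct[:,1]+.5)*sc,p[1]+half-(ct[:,0]+.5)*sc]
    f=least_squares(lambda q:np.hypot(*(W-q[:2]).T)-q[2],[p[0],p[1],.07],loss='soft_l1',f_scale=.0007)
    q=f.x;r=np.hypot(*(W-q[:2]).T);a=np.degrees(np.arctan2(W[:,1]-q[1],W[:,0]-q[0]))
    print(name,"centre",np.round(q,4))
    # notch: coverage along circle r=0.062..
    th=np.arange(0,360,.5);dark=[]
    for R in (.060,.063,.066):
        x=q[0]+R*np.cos(np.radians(th));y=q[1]+R*np.sin(np.radians(th))
        v=(m[np.clip(((p[0]+half-x)/sc).astype(int),0,N-1),np.clip(((p[1]+half-y)/sc).astype(int),0,N-1)]==0)
        seg=np.split(th[v],np.where(np.diff(th[v])>3)[0]+1)
        print(R,[(round(s.mean(),1),round(s[-1]-s[0],1)) for s in seg if len(s)>4])
    return q
if __name__=="__main__":
    c=env.capture("top");s=env.capture("scene")
    measure(c,[.531,.048],.072,"top");measure(s,[.531,.048],.072,"scene")
    for nm,k,z in(("a",c,.055),("b",s,.055)):
        cv2.imwrite(f"pics/z{nm}.png",rect(k,.531,.048,z,.1,600)[:,:,::-1])
E
python3 meas.py
```

```text
top centre [0.5309 0.049  0.072 ]
0.06 [(np.float64(66.0), np.float64(6.0)), (np.float64(245.8), np.float64(6.5))]
0.063 [(np.float64(66.0), np.float64(8.0)), (np.float64(246.0), np.float64(9.0))]
0.066 [(np.float64(65.5), np.float64(9.0)), (np.float64(245.8), np.float64(9.5))]
scene centre [0.5329 0.0565 0.0755]
0.06 []
0.063 []
0.066 [(np.float64(64.5), np.float64(11.0))]
```

View pics/za.png

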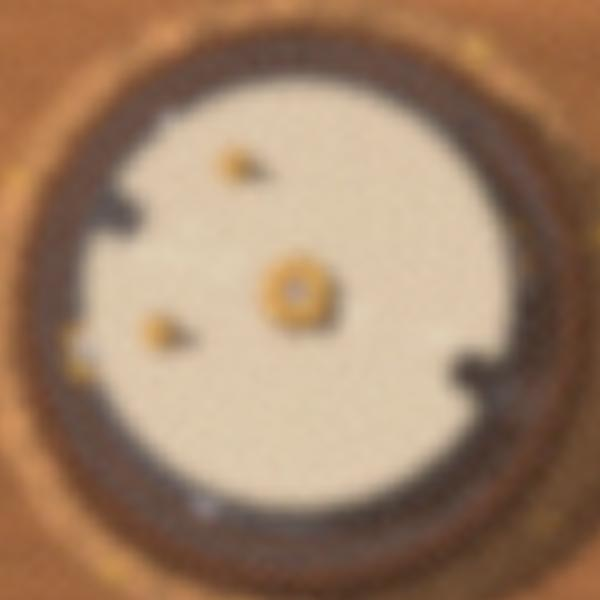

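View pics/zb.png

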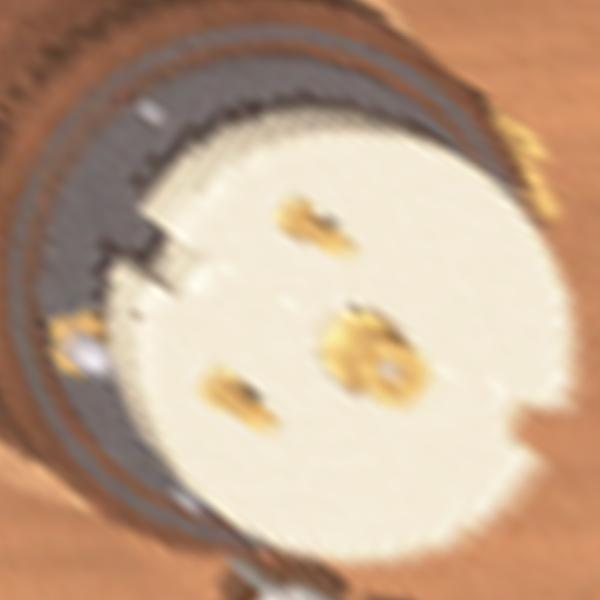

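Run:
```python
from h import *
c=env.capture("top");s=env.capture("scene")
ctr=np.array([.5309,.049])
for n,k in(("t",c),("s",s)):
  for z in(.05,.06,.026):
    im=rect(k,.531,.048,z,.14,840);sc=.28/840
    hsv=cv2.cvtColor(im,cv2.COLOR_RGB2HSV)
    m=((hsv[...,0]>14)&(hsv[...,0]<28)&(hsv[...,1]>115)&(hsv[...,2]>120)).astype(np.uint8)
    nn,l,st,ce=cv2.connectedComponentsWithStats(m)
    for i in range(1,nn):
        if st[i,4]>150:
            w=np.array([.531+.14-(ce[i,1]+.5)*sc,.048+.14-(ce[i,0]+.5)*sc])-ctr
            print(n,z,st[i,4],np.round(np.hypot(*w),4),round(np.degrees(np.arctan2(w[1],w[0])),1))
    if z==.05: cv2.imwrite(f"pics/m{n}.png",np.hstack([im[200:640,60:420,::-1],cv2.cvtColor(m*255,cv2.COLOR_GRAY2BGR)[200:640,60:420]]))
# boss & disc check in scene: predicted pixels
for k,n in((c,"t"),(s,"s")): print(n,proj(k,[[*ctr,.082],[*(ctr+.047*np.array([np.cos(np.radians(25.9)),np.sin(np.radians(25.9))])),.084],[*(ctr+.047*np.array([np.cos(np.radians(105.9)),np.sin(np.radians(105.9))])),.084]]).round(1).tolist())
```

```text
t 0.05 960 0.1031 -35.4
t 0.05 383 0.05 24.5
t 0.05 783 0.1016 66.0
t 0.05 2733 0.1104 -77.7
t 0.05 2931 0.0025 -4.6
t 0.05 419 0.0471 102.8
t 0.05 267 0.0778 107.5
t 0.05 979 0.1087 145.5
t 0.06 959 0.1017 -36.0
t 0.06 376 0.0485 24.8
t 0.06 762 0.1002 66.6
t 0.06 2685 0.1097 -78.3
t 0.06 2890 0.0015 -20.6
t 0.06 404 0.0467 104.3
t 0.06 265 0.0773 108.4
t 0.06 958 0.1087 146.0
t 0.026 1009 0.1066 -34.2
t 0.026 396 0.0536 24.1
t 0.026 807 0.1051 64.8
t 0.026 2837 0.1121 -76.2
t 0.026 3034 0.0053 6.4
t 0.026 431 0.0482 99.5
t 0.026 280 0.079 105.5
t 0.026 1010 0.1087 144.3
s 0.05 640 0.1153 -5.4
s 0.05 521 0.1544 61.4
s 0.05 2921 0.0937 -63.4
s 0.05 1057 0.023 -28.4
s 0.05 335 0.0646 100.8
s 0.05 3888 0.0399 -126.3
s 0.05 151 0.0763 100.5
s 0.05 1230 0.0402 159.4
s 0.05 784 0.1174 116.7
s 0.05 1238 0.1905 -135.2
s 0.06 622 0.1209 0.4
s 0.06 2831 0.0864 -55.3
s 0.06 1027 0.0279 1.5
s 0.06 323 0.074 93.0
s 0.06 3768 0.0254 -127.1
s 0.06 1194 0.0386 138.9
s 0.06 754 0.1227 111.0
s 0.06 3462 0.1763 -137.7
s 0.026 699 0.1074 -21.1
s 0.026 746 0.1284 63.2
s 0.026 3142 0.1172 -78.0
s 0.026 1150 0.039 -87.2
s 0.026 359 0.0498 129.5
s 0.026 4208 0.0751 -125.6
s 0.026 162 0.0605 123.7
s 0.026 1328 0.0596 -167.6
s 0.026 840 0.11 132.3
t [[316.6, 182.6], [310.1, 168.2], [301.2, 186.4]]
s [[310.9, 215.6], [302.5, 223.8], [324.5, 220.8]]
```

View pics/mt.png

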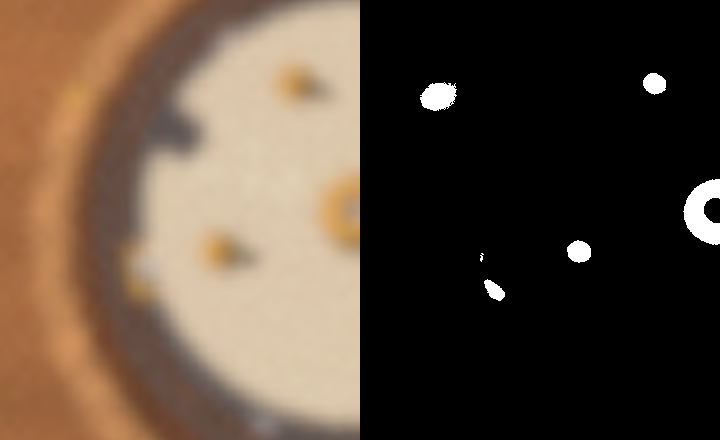

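Pin a is at about 103.7° (the key gives the same), the notch is at 65.9°, and the axis is at (0.531, 0.049), so the turn is about +38°. I'll push the dowel at 26° with closed fingers. First step: close the gripper and turn the tool −19° about the vertical.

```bash
python3 -m crank '[{"gripper":0,"wx":1},{"gripper":0,"wx":1},{"gripper":0,"wx":1},{"gripper":0,"wx":0.3},{"gripper":0}]' 20
cat > go.py <<'E'
import sys
from h import *
s=env.state();p=s["tool_pos"];R=s["eef_rot"]
t=np.array([float(v) for v in sys.argv[1:4]])
print("pos",np.round(p,4),"zang",np.degrees(np.arctan2(R[1,2],R[0,2])).round(2),"tilt",np.round(R[:,0],3),"F",np.round(s["force"],2),"t",round(s["t"],2),"units to go",np.round(R.T@(t-p)/.05,3))
E
python3 go.py .593 .052 .253
```

```text
pos [0.2278 0.473  0.2532] zang -25.71 tilt [-0. -0. -1.] F [-0.2   0.61 -0.3 ] t 0.4 units to go [ 5.0000e-03 -4.4170e+00  1.0234e+01]invalid input at $[0]: expected keys gripper, dx, dy, dz, wx, wy, wz
```

```bash
python3 -m crank '[{"gripper":0,"dx":0,"dy":0,"dz":0,"wx":1,"wy":0,"wz":0},{"gripper":0,"dx":0,"dy":0,"dz":0,"wx":1,"wy":0,"wz":0},{"gripper":0,"dx":0,"dy":0,"dz":0,"wx":1,"wy":0,"wz":0},{"gripper":0,"dx":0,"dy":0,"dz":0,"wx":0.3,"wy":0,"wz":0},{"gripper":0,"dx":0,"dy":0,"dz":0,"wx":0,"wy":0,"wz":0}]' 20
python3 go.py .593 .052 .253
```

```text
t: 1.02
tool_pos: [0.2277, 0.4729, 0.2531]
eef_rot: [[-0.0, 0.72, 0.694], [-0.0, 0.694, -0.72], [-1.0, -0.0, 0.0]]
force: [-0.0, 0.3, 0.2]
grip_width: 0.001
pos [0.2277 0.4729 0.2531] zang -46.02 tilt [-0. -0. -1.] F [-0.01  0.29  0.17] t 1.02 units to go [ 3.0000e-03 -5.8800e-01  1.1131e+01]
```

```bash
python3 -m crank '[{"gripper":0,"dx":0,"dy":-0.06,"dz":1,"wx":0,"wy":0,"wz":0},{"gripper":0,"dx":0,"dy":-0.06,"dz":1,"wx":0,"wy":0,"wz":0},{"gripper":0,"dx":0,"dy":-0.06,"dz":1,"wx":0,"wy":0,"wz":0},{"gripper":0,"dx":0,"dy":-0.06,"dz":1,"wx":0,"wy":0,"wz":0},{"gripper":0,"dx":0,"dy":-0.06,"dz":1,"wx":0,"wy":0,"wz":0}]'
python3 go.py .593 .052 .253
```

```text
t: 1.65
tool_pos: [0.3943, 0.2798, 0.2533]
eef_rot: [[0.001, 0.709, 0.705], [0.001, 0.705, -0.709], [-1.0, 0.001, 0.0]]
force: [0.6, -0.2, 0.2]
grip_width: -0.001
pos [0.3943 0.2798 0.2533] zang -45.18 tilt [ 0.001  0.001 -1.   ] F [ 0.61 -0.21  0.19] t 1.65 units to go [ 6.000e-03 -3.910e-01  6.033e+00]
```

```bash
python3 -m crank '[{"gripper":0,"dx":0,"dy":-0.07,"dz":1,"wx":0,"wy":0,"wz":0},{"gripper":0,"dx":0,"dy":-0.07,"dz":1,"wx":0,"wy":0,"wz":0},{"gripper":0,"dx":0,"dy":-0.07,"dz":1,"wx":0,"wy":0,"wz":0},{"gripper":0,"dx":0,"dy":-0.07,"dz":1,"wx":0,"wy":0,"wz":0},{"gripper":0,"dx":0,"dy":-0.07,"dz":1,"wx":0,"wy":0,"wz":0}]'
python3 go.py .593 .052 .253
python3 -m crank '[{"gripper":0,"dx":0.6,"dy":-0.02,"dz":0.5,"wx":0,"wy":0,"wz":0},{"gripper":0,"dx":0.8,"dy":0,"dz":0.4,"wx":0,"wy":0,"wz":0},{"gripper":0,"dx":0.6,"dy":0,"dz":0,"wx":0,"wy":0,"wz":0},{"gripper":0,"dx":0,"dy":0,"dz":0,"wx":0,"wy":0,"wz":0}]'
python3 go.py .593 .052 .100
python3 - <<'E'
from h import *
for n in("top","scene"):
    c=env.capture(n);u,v=proj(c,[[.55,.06,.08]])[0].astype(int)
    f=c["frame"][max(v-75,0):v+75,u-100:u+100];cv2.imwrite(f"pics/{n}1.png",cv2.resize(f,None,fx=4,fy=4,interpolation=cv2.INTER_CUBIC)[:,:,::-1])
E
```

```text
t: 2.28
tool_pos: [0.5635, 0.0834, 0.254]
eef_rot: [[0.002, 0.704, 0.71], [0.001, 0.71, -0.704], [-1.0, 0.003, 0.001]]
force: [0.4, 0.6, 0.3]
grip_width: 0.004
pos [0.5635 0.0834 0.254 ] zang -44.73 tilt [ 0.002  0.001 -1.   ] F [0.37 0.56 0.31] t 2.27 units to go [ 0.02  -0.031  0.862]
t: 2.78
tool_pos: [0.598, 0.0464, 0.1509]
eef_rot: [[0.003, 0.703, 0.712], [0.001, 0.712, -0.703], [-1.0, 0.003, 0.002]]
force: [0.3, 0.0, 0.8]
grip_width: -0.002
pos [0.598  0.0464 0.1509] zang -44.64 tilt [ 0.003  0.001 -1.   ] F [0.26 0.05 0.79] t 2.77 units to go [ 1.018  0.006 -0.152]
```

View pics/scene1.png

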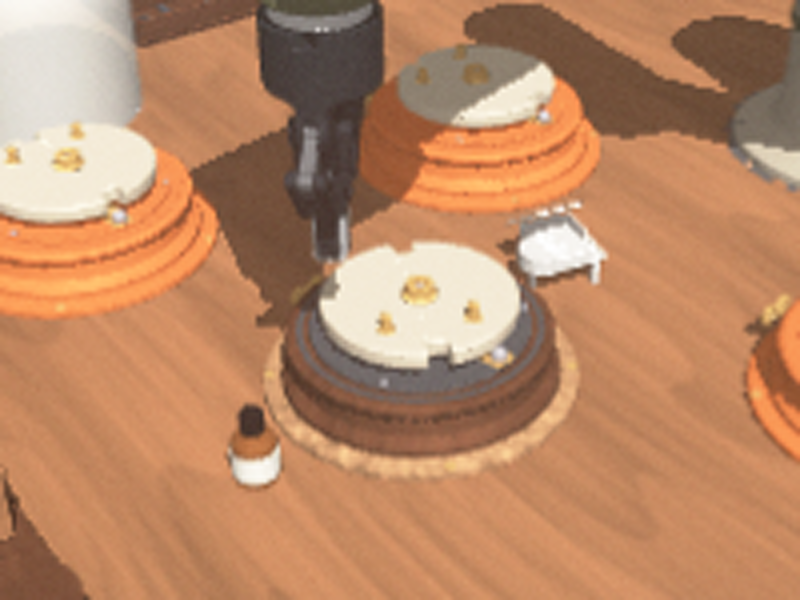

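View pics/top1.png

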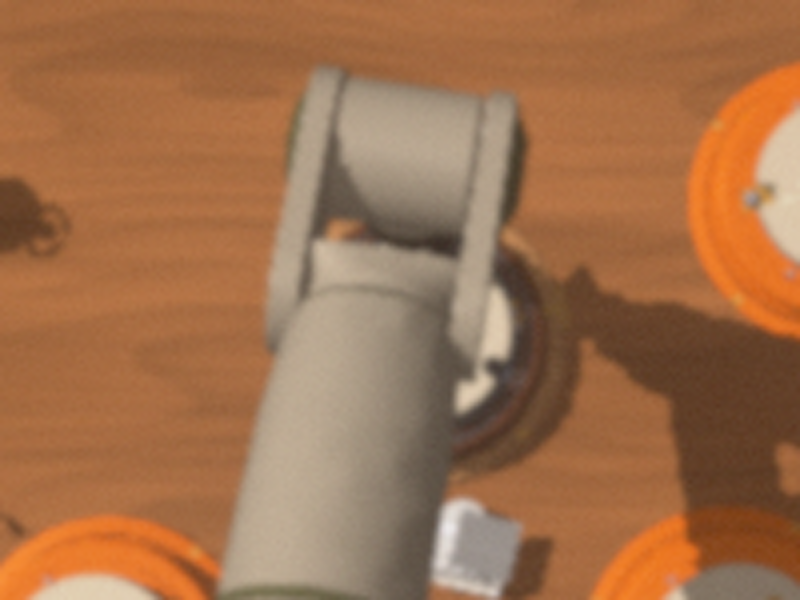

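The scene crop shows the closed fingers at (330,250), clear of the disc. The near notch is at (440,353) and pin a at (497,357), to its right. Descending beside the dowel.

```bash
python3 -m crank '[{"gripper":0,"dx":0.5,"dy":0,"dz":0,"wx":0,"wy":0,"wz":0},{"gripper":0,"dx":0.45,"dy":0,"dz":0,"wx":0,"wy":0,"wz":0},{"gripper":0,"dx":0.06,"dy":0,"dz":0,"wx":0,"wy":0,"wz":0},{"gripper":0,"dx":0.02,"dy":0,"dz":0,"wx":0,"wy":0,"wz":0}]'
python3 go.py .593 .052 .099
python3 - <<'E'
from h import *
for n in("scene",):
    c=env.capture(n);u,v=proj(c,[[.55,.06,.08]])[0].astype(int)
    f=c["frame"][max(v-50,0):v+50,u-65:u+65];cv2.imwrite(f"pics/{n}2.png",cv2.resize(f,None,fx=6,fy=6,interpolation=cv2.INTER_CUBIC)[:,:,::-1])
E
```

```text
t: 3.38
tool_pos: [0.6029, 0.0472, 0.1093]
eef_rot: [[0.022, 0.7, 0.714], [-0.001, 0.714, -0.7], [-1.0, 0.014, 0.016]]
force: [0.6, -1.0, 1.0]
grip_width: 0.002
pos [0.6029 0.0472 0.1093] zang -44.46 tilt [ 0.022 -0.001 -1.   ] F [ 0.64 -1.04  1.  ] t 3.38 units to go [ 0.201 -0.073 -0.212]
```

View pics/scene2.png

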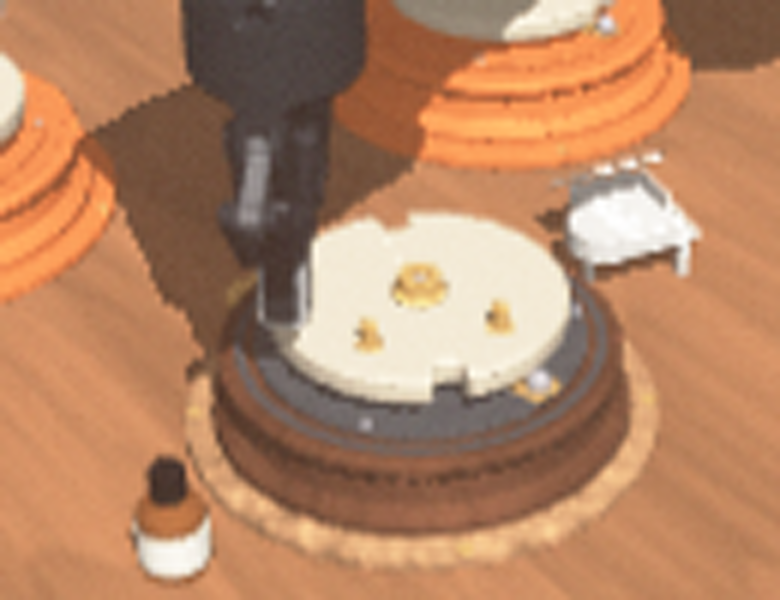

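```bash
python3 -c "
from h import *
print(env.state()['joint_pos'])"
python3 -m crank '[{"gripper":0,"dx":0.15,"dy":-0.04,"dz":-0.2,"wx":0,"wy":0,"wz":0},{"gripper":0,"dx":0.1,"dy":-0.03,"dz":0,"wx":0,"wy":0,"wz":0},{"gripper":0,"dx":0,"dy":0,"dz":0,"wx":0,"wy":0,"wz":0}]'
python3 go.py .593 .052 .099; python3 -c "
from h import *
print(env.state()['joint_pos'])"
```

```text
[-0.11593933  0.61513719  1.4332048   0.00155892  1.07180864 -0.91153586]
t: 3.8
tool_pos: [0.5933, 0.0522, 0.0972]
eef_rot: [[0.024, 0.7, 0.714], [-0.001, 0.714, -0.7], [-1.0, 0.016, 0.018]]
force: [-0.6, 0.6, -1.2]
grip_width: -0.001
pos [0.5933 0.0522 0.0972] zang -44.43 tilt [ 0.024 -0.001 -1.   ] F [-0.6   0.6  -1.18] t 3.8 units to go [-0.037 -0.006  0.   ]
[-1.09250151e-01  6.11877958e-01  1.47526057e+00  1.44370352e-03
  1.03090583e+00 -9.05382720e-01]
```

```bash
python3 -m crank '[{"gripper":0,"dx":-0.03,"dy":0,"dz":-0.05,"wx":0,"wy":0.16,"wz":-0.16},{"gripper":0,"dx":0,"dy":0,"dz":-0.12,"wx":0,"wy":0,"wz":0},{"gripper":0,"dx":0,"dy":0,"dz":-0.12,"wx":0,"wy":0,"wz":0},{"gripper":0,"dx":0,"dy":0,"dz":-0.12,"wx":0,"wy":0,"wz":0},{"gripper":0,"dx":0,"dy":0,"dz":0,"wx":0,"wy":0,"wz":0}]'
python3 go.py .5634 .0815 .099
cat > pic.py <<'E'
import sys
from h import *
c=env.capture("scene");u,v=proj(c,[[.55,.06,.08]])[0].astype(int)
f=c["frame"][max(v-50,0):v+50,u-65:u+65];cv2.imwrite(f"pics/{sys.argv[1]}.png",cv2.resize(f,None,fx=6,fy=6,interpolation=cv2.INTER_CUBIC)[:,:,::-1])
E
python3 pic.py s3
```

```text
t: 4.42
tool_pos: [0.578, 0.0676, 0.0992]
eef_rot: [[-0.001, 0.7, 0.714], [-0.002, 0.714, -0.7], [-1.0, -0.002, 0.001]]
force: [-0.3, -1.0, 0.2]
grip_width: 0.001
pos [0.578  0.0676 0.0992] zang -44.43 tilt [-0.001 -0.002 -1.   ] F [-0.33 -1.03  0.16] t 4.42 units to go [ 0.004 -0.006 -0.402]
```

View pics/s3.png

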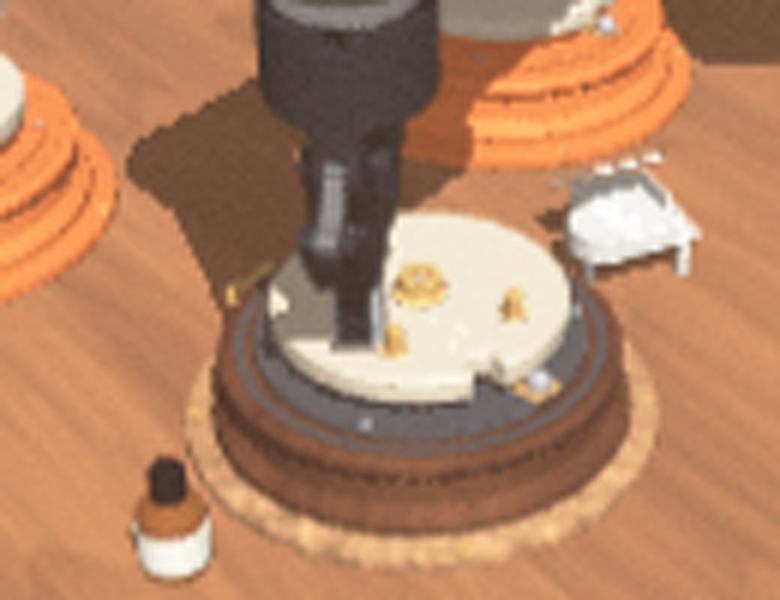

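The disc is turning: the notch has moved to about (490,375), and pin a is at (540,382). Continuing.

```bash
python3 -m crank '[{"gripper":0,"dx":0,"dy":0,"dz":-0.12,"wx":0,"wy":0,"wz":0},{"gripper":0,"dx":0,"dy":0,"dz":-0.12,"wx":0,"wy":0,"wz":0},{"gripper":0,"dx":0,"dy":0,"dz":-0.06,"wx":0,"wy":0,"wz":0},{"gripper":0,"dx":0,"dy":0,"dz":0,"wx":0,"wy":0,"wz":0}]'
python3 go.py .5634 .0815 .099; python3 pic.py s4
```

```text
t: 4.97
tool_pos: [0.5666, 0.0785, 0.0992]
eef_rot: [[-0.0, 0.7, 0.714], [-0.002, 0.714, -0.7], [-1.0, -0.002, 0.001]]
force: [-0.2, 0.3, 0.2]
grip_width: 0.004
pos [0.5666 0.0785 0.0992] zang -44.44 tilt [-0.    -0.002 -1.   ] F [-0.18  0.34  0.17] t 4.97 units to go [ 0.004 -0.003 -0.088]
```

View pics/s4.png

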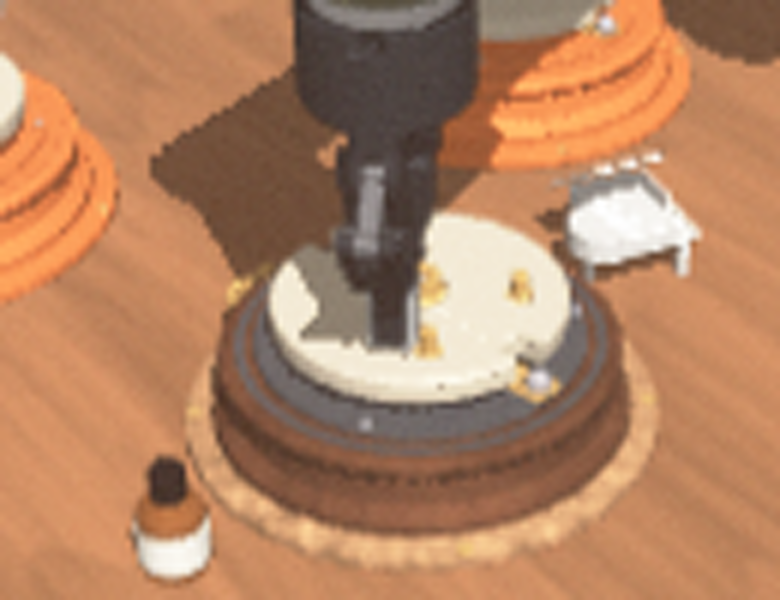

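```bash
cat > ov.py <<'E'
import sys
from h import *
c=env.capture("scene");u,v=proj(c,[[.53,.09,.07]])[0].astype(int);B=(30,22);S=13
f=cv2.resize(c["frame"][v-B[1]:v+B[1],u-B[0]:u+B[0]],None,fx=S,fy=S,interpolation=cv2.INTER_CUBIC)[:,:,::-1].copy()
A=np.array([.5309,.049])
def pt(th,r,z): return [A[0]+r*np.cos(np.radians(th)),A[1]+r*np.sin(np.radians(th)),z]
def dr(P,col):
    for p in proj(c,P): 
        q=((p-[u-B[0],v-B[1]]+.5)*S).astype(int);cv2.circle(f,tuple(int(i) for i in q),3,col,-1)
print(proj(c,[pt(103.7,.071,.06)]))
dr([pt(103.7,.071,.06)],(0,0,255)) # pin top red
for th,col in((float(sys.argv[2]),(0,255,0)),):
    t=np.radians(th);R=np.array([[np.cos(t),-np.sin(t)],[np.sin(t),np.cos(t)]])
    for rr in np.linspace(.056,.0695,6):
        for s in(-.0085,.0085):
            w=A+R@[rr,s];dr([[*w,.072]],col)
    dr([[*(A+R@[.056,s]),.072] for s in(-.004,0,.004)],col)
dr([pt(th,.07,.072) for th in range(60,150,2)],(255,0,0))
cv2.imwrite(f"pics/{sys.argv[1]}.png",f)
E
python3 ov.py o1 103.7
```

```text
[[330.90920701 231.60143379]]
```

View pics/o1.png

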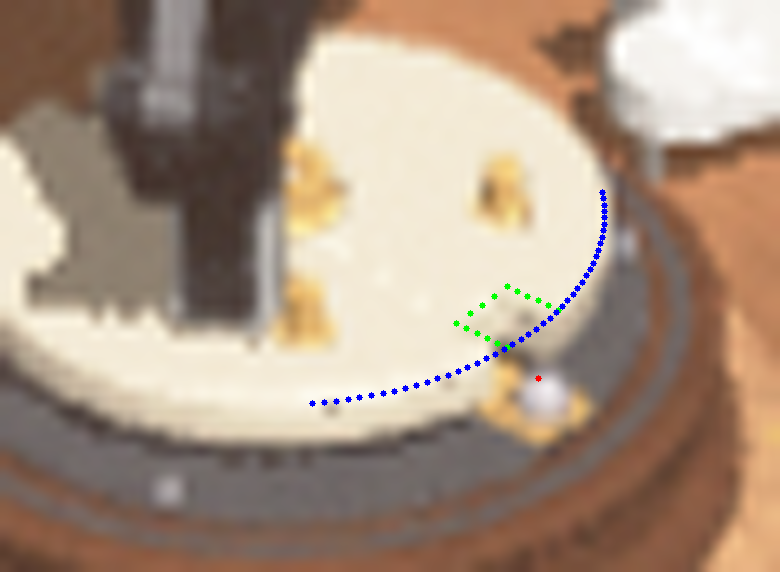

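```bash
cat > dw.py <<'E'
import sys
from h import *
c=env.capture("scene");A=np.array([.5309,.049])
u,v=proj(c,[[.53,.06,.07]])[0].astype(int);B=(26,22);S=15
g=c["frame"][v-B[1]:v+B[1],u-B[0]:u+B[0]]
f=cv2.resize(g,None,fx=S,fy=S,interpolation=cv2.INTER_CUBIC)
f=cv2.convertScaleAbs(f,alpha=1.9,beta=-220)[:,:,::-1].copy()
sh=np.array([float(sys.argv[2]),float(sys.argv[3])])
def dr(p,col): 
    q=((p+sh-[u-B[0],v-B[1]]+.5)*S);cv2.circle(f,tuple(int(i) for i in q),3,col,-1)
for z,col in((.072,(0,0,255)),(.084,(0,255,0))):
  for th in range(int(sys.argv[4]),int(sys.argv[4])+14,2):
    t=np.radians(th+40-2*0)
    for p in proj(c,[[A[0]+.047*np.cos(t),A[1]+.047*np.sin(t),z]]): dr(p,col)
    if z==.084:
        print(th,"dowel2 top px",((p+sh-[u-B[0],v-B[1]]+.5)*S).round())
for p in proj(c,[[A[0],A[1],.082]]): dr(p,(255,0,0))
cv2.imwrite(f"pics/{sys.argv[1]}.png",f)
E
python3 dw.py d1 0.4 1.5 92
```

```text
92 dowel2 top px [622. 312.]
94 dowel2 top px [623. 307.]
96 dowel2 top px [624. 302.]
98 dowel2 top px [625. 297.]
100 dowel2 top px [626. 292.]
102 dowel2 top px [626. 287.]
104 dowel2 top px [626. 282.]
```

View pics/d1.png

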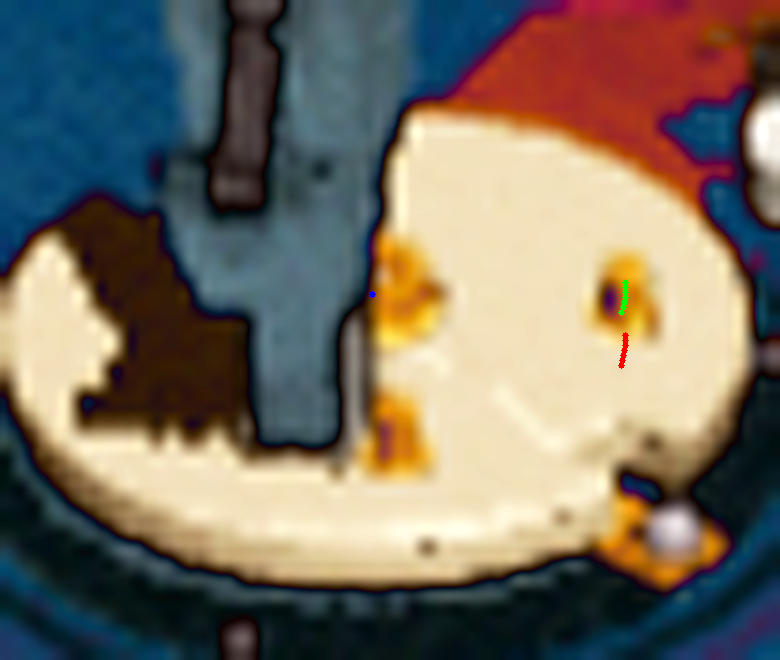

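The contrast crop shows the notch mouth at about (637,457) and the pin dome at (675,530). The mouth needs to be at about (675,472), so roughly 5–6° remain, which agrees with the finger position.

```bash
python3 -m crank '[{"gripper":0,"dx":0,"dy":0,"dz":-0.08,"wx":0,"wy":0,"wz":0},{"gripper":0,"dx":0,"dy":0,"dz":-0.01,"wx":0,"wy":0,"wz":0},{"gripper":0,"dx":0,"dy":0,"dz":0,"wx":0,"wy":0,"wz":0}]'
python3 go.py .5634 .0815 .099; python3 dw.py d2 0.4 1.5 92
```

```text
t: 5.5
tool_pos: [0.5635, 0.0814, 0.0991]
eef_rot: [[-0.0, 0.701, 0.714], [-0.002, 0.714, -0.701], [-1.0, -0.002, 0.001]]
force: [-0.4, -0.4, 0.2]
grip_width: 0.001
pos [0.5635 0.0814 0.0991] zang -44.47 tilt [-0.    -0.002 -1.   ] F [-0.41 -0.35  0.24] t 5.5 units to go [ 0.002 -0.001 -0.003]
92 dowel2 top px [622. 312.]
94 dowel2 top px [623. 307.]
96 dowel2 top px [624. 302.]
98 dowel2 top px [625. 297.]
100 dowel2 top px [626. 292.]
102 dowel2 top px [626. 287.]
104 dowel2 top px [626. 282.]
```

View pics/d2.png

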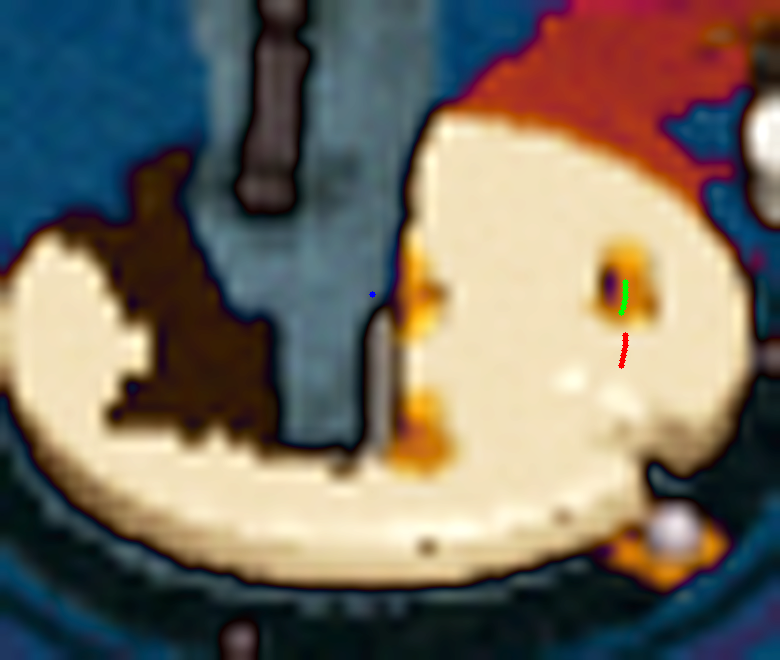

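Nearly aligned. I'll back off and lift clear so the top camera can check.

```bash
python3 -m crank '[{"gripper":0,"dx":0,"dy":0,"dz":0.25,"wx":0,"wy":0,"wz":0},{"gripper":0,"dx":-1,"dy":0,"dz":0,"wx":0,"wy":0,"wz":0},{"gripper":0,"dx":-0.5,"dy":0.5,"dz":1,"wx":0,"wy":0,"wz":0},{"gripper":0,"dx":0,"dy":-0.7,"dz":1,"wx":0,"wy":0,"wz":0},{"gripper":0,"dx":0,"dy":-0.7,"dz":1,"wx":0,"wy":0,"wz":0}]'
python3 -m crank '[{"gripper":0,"dx":0,"dy":-0.7,"dz":1,"wx":0,"wy":0,"wz":0},{"gripper":0,"dx":0,"dy":-0.7,"dz":0.8,"wx":0,"wy":0,"wz":0},{"gripper":0,"dx":0,"dy":0,"dz":0,"wx":0,"wy":0,"wz":0}]'
python3 go.py .5309 .049 .2
python3 meas.py
python3 - <<'E'
from h import *
c=env.capture("top");cv2.imwrite("pics/t5.png",rect(c,.531,.048,.055,.1,600)[:,:,::-1])
E
```

```text
t: 6.18
tool_pos: [0.6515, -0.0669, 0.1769]
eef_rot: [[-0.0, 0.697, 0.717], [-0.002, 0.717, -0.697], [-1.0, -0.002, 0.001]]
force: [0.2, 0.1, 0.4]
grip_width: 0.0
t: 6.55
tool_pos: [0.6677, -0.1896, 0.1763]
eef_rot: [[0.001, 0.701, 0.713], [-0.003, 0.713, -0.701], [-1.0, -0.002, 0.002]]
force: [0.1, 0.3, -0.6]
grip_width: -0.002
pos [ 0.6677 -0.1896  0.1763] zang -44.48 tilt [ 0.001 -0.003 -1.   ] F [ 0.1   0.26 -0.58] t 6.55 units to go [-0.488  1.486 -5.294]
top centre [0.531  0.049  0.0723]
0.06 [(np.float64(105.8), np.float64(11.5)), (np.float64(284.0), np.float64(4.0))]
0.063 [(np.float64(105.2), np.float64(11.5)), (np.float64(284.8), np.float64(5.5))]
0.066 []
scene centre [0.5329 0.0568 0.0756]
0.06 []
0.063 []
0.066 [(np.float64(102.2), np.float64(3.5))]
```

View pics/t5.png

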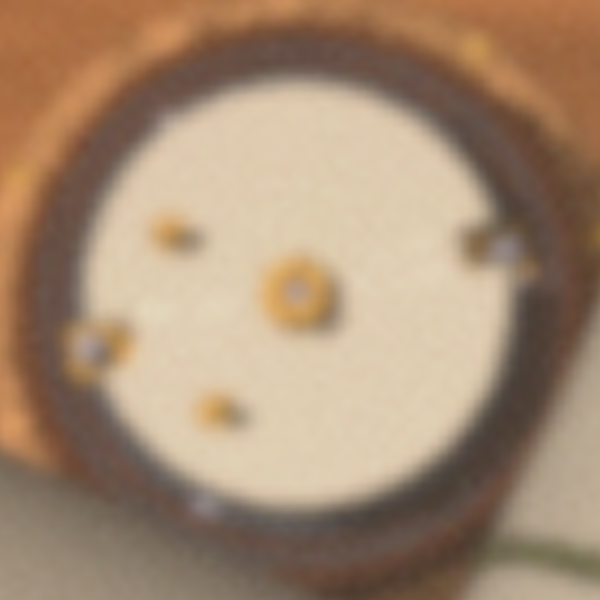

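View pics/zb.png

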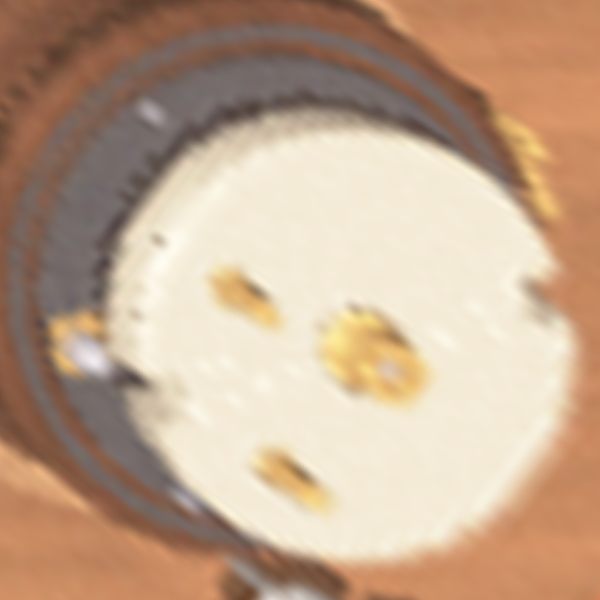

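Both pins now show in the notches, at (92,347) and (507,248). Pin axis is 103.4° and notch axis 104.2° (from the dowel line), about 1 mm off, so the domes will guide it. Moving over the boss.

```bash
python3 -m crank '[{"gripper":0,"dx":0,"dy":0.3,"dz":-1,"wx":0,"wy":0,"wz":0},{"gripper":0,"dx":0,"dy":0.3,"dz":-1,"wx":0,"wy":0,"wz":0},{"gripper":0,"dx":0,"dy":0.3,"dz":-1,"wx":0,"wy":0,"wz":0},{"gripper":0,"dx":0,"dy":0.3,"dz":-1,"wx":0,"wy":0,"wz":0},{"gripper":0,"dx":0,"dy":0.2,"dz":-0.8,"wx":0,"wy":0,"wz":0}]'
python3 go.py .531 .049 .125
python3 -m crank '[{"gripper":0,"dx":0,"dy":0.05,"dz":-0.3,"wx":0,"wy":0,"wz":0},{"gripper":0,"dx":0,"dy":0,"dz":0,"wx":0,"wy":0,"wz":0}]'
python3 go.py .531 .049 .125
```

```text
t: 7.32
tool_pos: [0.5401, 0.0441, 0.1767]
eef_rot: [[0.003, 0.692, 0.722], [-0.001, 0.722, -0.692], [-1.0, 0.001, 0.003]]
force: [0.4, -0.5, -0.1]
grip_width: -0.003
pos [0.5401 0.0441 0.1767] zang -43.8 tilt [ 0.003 -0.001 -1.   ] F [ 0.38 -0.47 -0.12] t 7.33 units to go [ 1.033 -0.056 -0.203]
t: 7.58
tool_pos: [0.5296, 0.0599, 0.1776]
eef_rot: [[0.004, 0.688, 0.726], [-0.001, 0.726, -0.688], [-1.0, 0.002, 0.004]]
force: [0.1, 0.4, 0.5]
grip_width: 0.0
pos [0.5296 0.0599 0.1776] zang -43.46 tilt [ 0.004 -0.001 -1.   ] F [0.08 0.42 0.55] t 7.58 units to go [ 1.051 -0.142  0.166]
```

```bash
python3 -m crank '[{"gripper":0,"dx":0.5,"dy":-0.12,"dz":0.15,"wx":0,"wy":0,"wz":0},{"gripper":0,"dx":0.5,"dy":0,"dz":0,"wx":0,"wy":0,"wz":0},{"gripper":0,"dx":0,"dy":0,"dz":0,"wx":0,"wy":0,"wz":0}]'
python3 go.py .531 .049 .106
```

```text
t: 7.95
tool_pos: [0.5337, 0.0477, 0.127]
eef_rot: [[0.007, 0.689, 0.725], [-0.002, 0.725, -0.689], [-1.0, 0.003, 0.006]]
force: [0.7, 0.3, 0.5]
grip_width: -0.003
pos [0.5337 0.0477 0.127 ] zang -43.53 tilt [ 0.007 -0.002 -1.   ] F [0.67 0.34 0.52] t 7.95 units to go [ 0.42  -0.019 -0.06 ]
```

```bash
python3 -m crank '[{"gripper":0,"dx":0.25,"dy":-0.02,"dz":-0.06,"wx":0,"wy":0,"wz":0},{"gripper":0,"dx":0.12,"dy":0,"dz":0,"wx":0,"wy":0,"wz":0},{"gripper":0,"dx":0,"dy":0,"dz":0,"wx":0,"wy":0,"wz":0}]'
python3 go.py .531 .049 .094; python3 pic.py s6
```

```text
t: 8.32
tool_pos: [0.5322, 0.0481, 0.109]
eef_rot: [[0.01, 0.689, 0.724], [-0.003, 0.724, -0.689], [-1.0, 0.005, 0.009]]
force: [-0.9, 0.1, -0.8]
grip_width: -0.003
pos [0.5322 0.0481 0.109 ] zang -43.58 tilt [ 0.01  -0.003 -1.   ] F [-0.85  0.15 -0.82] t 8.32 units to go [ 0.299 -0.005 -0.032]
```

View pics/s6.png

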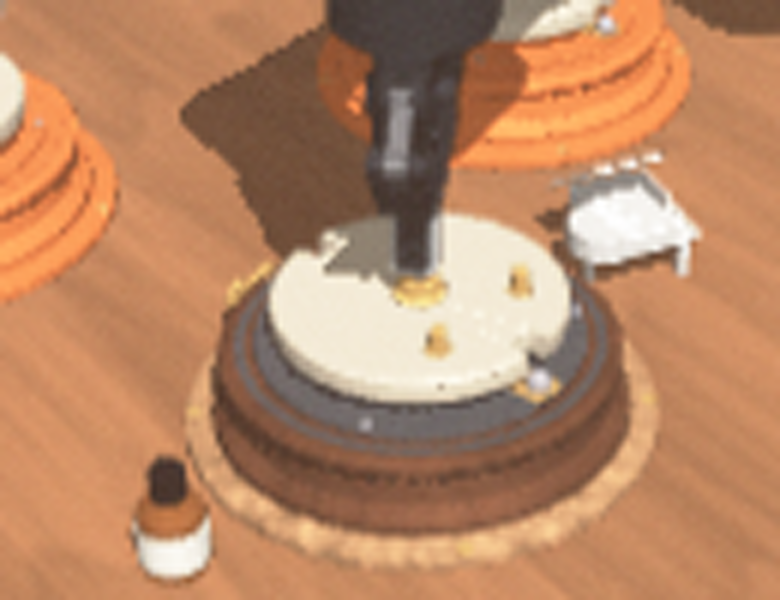

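The fingertip is centred over the boss at (415,280). Pressing in small steps.

```bash
python3 -m crank '[{"gripper":0,"dx":0.1,"dy":0,"dz":-0.03,"wx":0,"wy":0,"wz":0},{"gripper":0,"dx":0.06,"dy":0,"dz":0,"wx":0,"wy":0,"wz":0},{"gripper":0,"dx":0,"dy":0,"dz":0,"wx":0,"wy":0,"wz":0}]'
python3 go.py .531 .049 .094
python3 -m crank '[{"gripper":0,"dx":0.06,"dy":0,"dz":0,"wx":0,"wy":0,"wz":0},{"gripper":0,"dx":0,"dy":0,"dz":0,"wx":0,"wy":0,"wz":0}]'
python3 go.py .531 .049 .094
```

```text
t: 8.75
tool_pos: [0.5316, 0.0493, 0.1016]
eef_rot: [[0.011, 0.689, 0.725], [-0.003, 0.725, -0.689], [-1.0, 0.006, 0.01]]
force: [0.7, 0.3, -0.6]
grip_width: 0.002
pos [0.5316 0.0493 0.1016] zang -43.56 tilt [ 0.011 -0.003 -1.   ] F [ 0.69  0.3  -0.56] t 8.75 units to go [ 0.153 -0.013 -0.006]
t: 9.0
tool_pos: [0.5317, 0.0493, 0.0986]
eef_rot: [[0.012, 0.689, 0.725], [-0.003, 0.725, -0.689], [-1.0, 0.006, 0.01]]
force: [0.4, -0.2, 0.9]
grip_width: -0.001
pos [0.5317 0.0493 0.0986] zang -43.56 tilt [ 0.012 -0.003 -1.   ] F [ 0.37 -0.25  0.89] t 9.0 units to go [ 0.092 -0.014 -0.006]
```

```bash
python3 -m crank '[{"gripper":0,"dx":0.06,"dy":0,"dz":0,"wx":0,"wy":0,"wz":0},{"gripper":0,"dx":0,"dy":0,"dz":0,"wx":0,"wy":0,"wz":0}]'
python3 -m crank '[{"gripper":0,"dx":0.06,"dy":0,"dz":0,"wx":0,"wy":0,"wz":0}]'
python3 go.py .531 .049 .094; python3 pic.py s7
```

```text
t: 9.25
tool_pos: [0.5317, 0.0493, 0.0955]
eef_rot: [[0.012, 0.689, 0.725], [-0.003, 0.725, -0.689], [-1.0, 0.006, 0.01]]
force: [0.2, 0.2, 0.2]
grip_width: -0.003
t: 9.38
tool_pos: [0.5322, 0.0493, 0.0935]
eef_rot: [[0.013, 0.689, 0.725], [-0.003, 0.725, -0.689], [-1.0, 0.007, 0.011]]
force: [-11.5, 1.8, 35.4]
grip_width: -0.003
pos [0.5322 0.0493 0.0935] zang -43.55 tilt [ 0.013 -0.003 -1.   ] F [-11.55   1.82  35.44] t 9.38 units to go [-0.009 -0.021 -0.013]
```

View pics/s7.png

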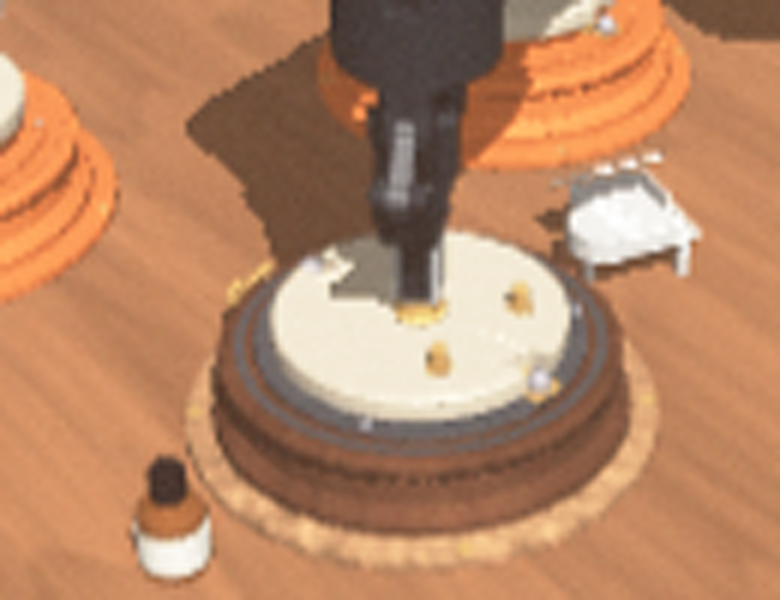

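The disc is down: both pins show in the notches at (318,262) and (540,380), and 35 N built up at the stop at TCP 0.0935. Lifting away.

```bash
python3 -m crank '[{"gripper":0,"dx":-0.15,"dy":0,"dz":0,"wx":0,"wy":0,"wz":0},{"gripper":0,"dx":-0.6,"dy":0,"dz":0,"wx":0,"wy":0,"wz":0},{"gripper":0,"dx":-1,"dy":0,"dz":0,"wx":0,"wy":0,"wz":0},{"gripper":0,"dx":0,"dy":-0.3,"dz":1,"wx":0,"wy":0,"wz":0},{"gripper":0,"dx":0,"dy":-0.6,"dz":1,"wx":0,"wy":0,"wz":0}]'
python3 -m crank '[{"gripper":0,"dx":0,"dy":-0.6,"dz":1,"wx":0,"wy":0,"wz":0},{"gripper":0,"dx":0,"dy":-0.6,"dz":1,"wx":0,"wy":0,"wz":0},{"gripper":0,"dx":0,"dy":-0.6,"dz":0.6,"wx":0,"wy":0,"wz":0},{"gripper":0,"dx":0,"dy":0,"dz":0,"wx":0,"wy":0,"wz":0}]'
python3 go.py .531 .049 .2; python3 pic.py s8
python3 - <<'E'
from h import *
c=env.capture("top");cv2.imwrite("pics/t8.png",rect(c,.531,.048,.055,.1,600)[:,:,::-1]);cv2.imwrite("pics/t8f.png",c["frame"][:,:,::-1])
E
```

```text
t: 10.05
tool_pos: [0.5729, -0.0512, 0.1849]
eef_rot: [[0.012, 0.685, 0.729], [-0.003, 0.729, -0.685], [-1.0, 0.006, 0.011]]
force: [0.6, -0.9, -0.6]
grip_width: 0.001
t: 10.55
tool_pos: [0.6067, -0.2144, 0.1846]
eef_rot: [[0.013, 0.688, 0.726], [-0.003, 0.726, -0.688], [-1.0, 0.006, 0.011]]
force: [0.3, 0.8, 0.4]
grip_width: -0.001
pos [ 0.6067 -0.2144  0.1846] zang -43.44 tilt [ 0.013 -0.003 -1.   ] F [0.28 0.81 0.43] t 10.55 units to go [-0.343  2.787 -4.719]
```

View pics/s8.png

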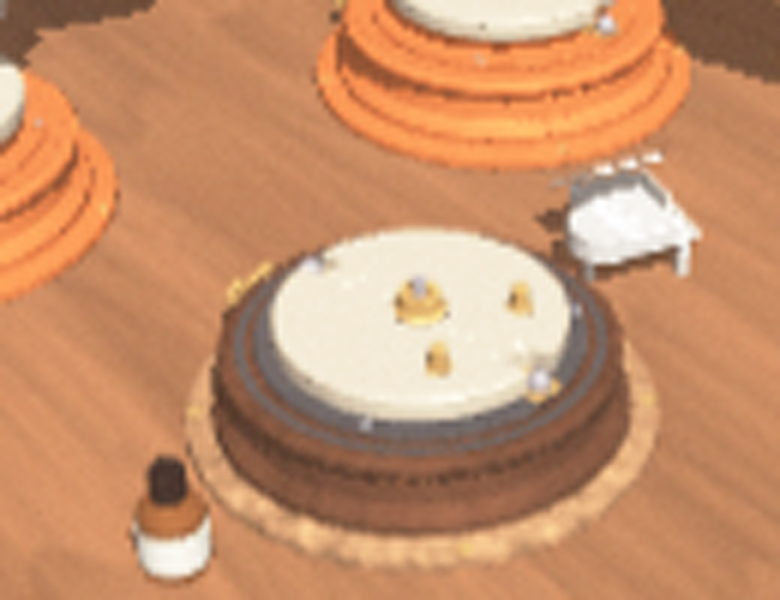

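View pics/t8.png

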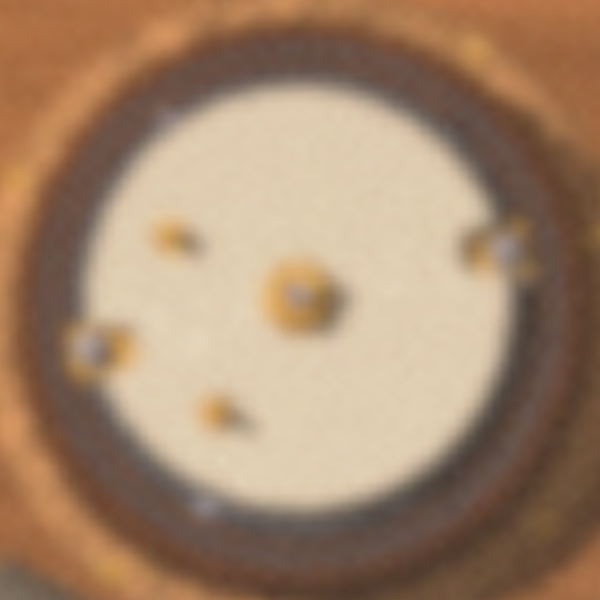

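View pics/t8f.png

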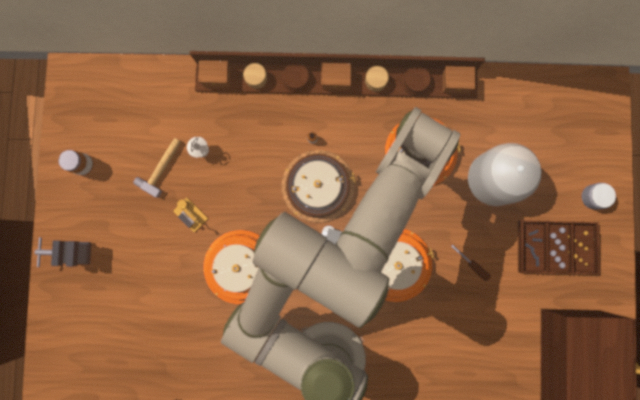

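Everything looks in place. As a last check, I'll measure the actual drop by comparing the dowel and boss positions with the pre-press scene crop (zb.png).

Run:
```python
from h import *
s=env.capture("scene");a=cv2.imread("pics/zb.png");b=rect(s,.531,.048,.055,.1,600)[:,:,::-1].copy()
# expected shift of a 10 mm drop in rect px
for nm,(x,y) in (("d1",(246,297)),("d2",(290,478)),("boss",(375,362))):
    h=45;T=a[y-h:y+h,x-h:x+h];r=cv2.matchTemplate(b,T,cv2.TM_CCOEFF_NORMED);_,m,_,l=cv2.minMaxLoc(r)
    print(nm,l[0]+h-x,l[1]+h-y,round(m,3))
def rp(z):
    w=ray(s,proj(s,[[.531,.049,z]]),.055)[0];return np.array([(.148-w[1])*3000,(.631-w[0])*3000])
print("expected 10mm:",rp(.074)-rp(.084))
```

```text
d1 -35 -25 0.989
d2 -34 -27 0.982
boss -38 -26 0.889
expected 10mm: [-37.5981384  -26.13972531]
```

```bash
python3 -c "
from station import env
print(env.finish_job(), env.state()['t'])"
```

```text
the job is handed in; nothing more can be done
the job is handed in; nothing more can be done
```

I turned the turntable about 38° anticlockwise by pushing one brass dowel with the closed fingertips. I then pressed it down on the boss until it stopped, took the hand away and handed the job in. The hand-in gave no verdict; the last move ended at about 10.6 s of the 48 s.

**Alignment:** just before pressing, the notches were about 0.8° (1 mm) off the pins. Afterwards both pins show in the notches in both cameras.

**Depth:** comparing the dowels and boss with the view before pressing gives a drop of about 9.5 to 10 mm. The wrist force reached about 37 N at the bottom stop, 35 N of it vertical, and the tool height there (93.5 mm) matches fully home.

**Bystanders:** those in view look unmoved. The arm hid most of the piano in the last top view, but it stands as before in the scene view. I did not measure the bystanders' positions.

**Disagreements:** the scene camera was about 1.5 pixels (roughly 3 to 4 mm) off the top camera. I used the top camera for the turning axis and the notch alignment. The downward force stayed near zero in the readings before the stop, so I never saw the 3 to 5 N that should push the disc down.

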